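Switch on the microscope control box and trigger the shutter

ROBOT

A 6-joint arm with a two-finger parallel gripper is mounted at the origin on a cart in front of the work surface, level with it; the furniture and walls round the work are solid. World frame = base frame: x ahead of the robot, y to its left, z up, the work surface at z = 0. Lengths are in m, angles in rad, forces in N, time in s.
With the tool pointing down it reaches from about 0.25 to 0.775 m from the base axis. Payload 4 kg.
Tool frame: the origin (TCP) lies at the very end of the fingers, on their centre line; the grasp point (between the pads) lies 19 mm behind it (arm.grip_point_offset is the distance from the TCP to the grasp point, in m); z points along the fingers, y is the line along which they close (so a half turn about z gives the same grasp; the last joint's range is limited). The gripper opens to 94 mm and grips with 3 to 60 N. Pads are 16 mm wide; open, the fingers measure 119 mm over their backs; the gripper's body (75 mm by 177 mm) begins 78 mm behind the grasp point.
Start: joints at [-1.317, 0.087, 1.371, -0, 1.684, -0.103], TCP at [0.192, -0.515, 0.206] pointing down, gripper open.
Joint ranges: [-3.1, 3.1], [-0.76, 2.03], [0.27, 2.55], [-1.08, 4.22], [0.17, 2.65], [-2.57, 2.57]. Speed limits (rad/s): [2.79, 2.79, 3.14, 3.14, 3.14, 3.14].

INTERFACE

Orientations are given as a unit quaternion [x, y, z, w].
In Python, from cell import sensors, grab_frame, get_calibration, arm gives the robot as it stands.
- The arm moves only by the tool carry_out, never from a script. Its arguments are lists of equal length, an entry for each row: "xyz": the shift along the tool's x, y, z in m, a list of three; "spin": the turn about the tool's z in degrees. A call has 1 to 12 rows; each row is the pose to reach, as a shift and turn from the pose commanded when the call began, along the tool's axes at that moment; what a row does not reach only later rows make up. A row lasts 1/12 s, in which the tool goes at most 41.7 mm and 7.16 degrees, less where a joint would pass 70% of its speed; a pose out of reach is approached as far as the arm can. A call with a gripper value outside its range is refused whole. "hand" is the finger opening in m, from 0 to 0.094, set as the call begins (left out, the last holds). The fingers move at their own pace and stop on an object; "grip_force" is the grip in N (left out, the last holds). Time passes only in rows, so rows that repeat a pose let the fingers close. It gives the time, the measured TCP pose, the force, the opening and the grip force at its end, in the units of the state.
- sensors.read_state(): the state, without advancing time (a new reading comes with each control period).
- grab_frame(name): name is "side" or "top" or "wrist"; returns (picture, depth): 420x560x3 uint8, blue, green, red; 420x560 float32, m along the optical axis (not along the pixel's ray), 0 where there is no reading.
- get_calibration(name): a dict with "mtx" (3x3 intrinsics, pixels), "k1" (the pictures are not rectified: a ray, as slopes to the right and down, at radius r is drawn at 1 + k1 r^2 times it, then the intrinsics apply), "rvec" (rotation vector, rad) and "tvec" (3), from world to camera coordinates, as OpenCV has them. Camera axes: x right, y down, z forward; pixel columns grow to the right and rows downward; lengths in m; the calibration is good to about 2 mm. A picture is of the moment at which its call begins: read the wrist's pose just before it. get_calibration takes no time and is no camera call; for the wrist camera it gives the pose at the moment of the call.
- arm.sign_off(): hands the job in; it is judged then, once.
The state is a dict: "time_s": time; "qpos": joint angles; "joint_velocities": joint speeds; "effort": joint torques, N m; "ee_pos": TCP position; "tcp_rot": TCP orientation; "force": force on the tool from outside, world axes, zero at the start; "moment": the same for the moment, N m; "gripper_width": opening from 0.0 (shut) to 1.0 (fully open); "gripper_force": force on a finger pad.
Only numpy, scipy, OpenCV 4.12 (cv2) and the standard library are available. Lean on these libraries where they do the work, as an engineer would, in place of code of your own. Each camera call takes 0.05 s, during which the arm holds its last target. There are 200 camera calls.

TASK

Start an exposure from the microscope's control box with the fingertips: tip the black power rocker fully to on by pressing down its raised far end, then the yellow lamp rocker in the same way, and only then press the green shutter button all the way in for a moment and let it come back up. Leave the red stop button alone, pick nothing up, and leave the small parts standing around the box where they are.

Things in the scene. Friction and masses are not known exactly. Their poses are not given: they have to be found in the camera images.
- control_box: flat grey control box with an aluminium top plate, fixed to the desk, 98 x 288 x 40 mm (x, y, z); origin at the middle of its underside; its x axis points across its short side toward the far edge, away from the robot, turned up to 0.3 rad either way. On top, in one row along its y axis at 66 mm spacing, sit two rockers and two push buttons, in an order that changes
- power_base: black bezel (58 x 36 x 10 mm) of the black power rocker, fixed on the box; origin at the middle of its underside on the box's top, 40 mm above the desk, axes as the box's
- power (a joint): tilt in rad of the black power rocker: -0.2 = off (near end down, far end raised), +0.2 = on (far end down on its stop). Hinge runs along the box's long side through the rocker's middle, 51 mm above the desk. Rubs with about 0.035 N m (some 2 to 3 N at the end), no spring: stays where it is left
- power_on_end (a point): point on the top face of the black power rocker's far end (the end that is up when off, marked with a white stroke), 16 mm beyond the hinge; about 62 mm above the desk when off, 55 mm when on. Press straight down here. The rocker is 44 mm long by 26 mm wide; its face rises toward each end, and when fully on this half lies level, 5 mm above the black bezel's top edge, so a fingertip can follow it all the way
- lamp_base: black bezel (58 x 36 x 10 mm) of the yellow lamp rocker, fixed on the box; origin at the middle of its underside on the box's top, 40 mm above the desk, axes as the box's
- lamp (a joint): tilt in rad of the yellow lamp rocker: -0.2 = off (near end down, far end raised), +0.2 = on (far end down on its stop). Hinge runs along the box's long side through the rocker's middle, 51 mm above the desk. Rubs with about 0.035 N m (some 2 to 3 N at the end), no spring: stays where it is left
- lamp_on_end (a point): point on the top face of the yellow lamp rocker's far end (the end that is up when off, marked with a white stroke), 16 mm beyond the hinge; about 62 mm above the desk when off, 55 mm when on. Press straight down here. The rocker is 44 mm long by 26 mm wide; its face rises toward each end, and when fully on this half lies level, 5 mm above the black bezel's top edge, so a fingertip can follow it all the way
- shutter_base: round black housing (44 mm across, 12 mm high) of the green shutter push button, fixed on the box; origin at the middle of its underside, 40 mm above the desk
- shutter (a joint): travel of the green button in m: 0 = up, 0.006 = fully in; sprung, about 1.5 N to start and 5 N fully in; returns by itself
- shutter_top (a point): middle of the green button's top face (28 mm across), 62 mm above the desk when up; fully in it still stands 4 mm above its housing
- stop_base: round black housing (44 mm across, 12 mm high) of the red stop push button, fixed on the box; origin at the middle of its underside, 40 mm above the desk
- stop (a joint): travel of the red button in m: 0 = up, 0.006 = fully in; to be left alone
- stop_top (a point): middle of the red button's top face (28 mm across), 62 mm above the desk
- spare_objective: loose light metal microscope objective standing upright, 28 mm across, 44 mm high; origin at the middle of its underside; behind the box; stays where it is
- specimen_0: loose black round moulded specimen, 30 mm across, 19 mm high; origin at the middle of its underside; behind the box; stays where it is
- dust_cap: loose black round cap, 34 mm across, 17 mm high; origin at the middle of its underside; in front of the box; stays where it is
Not all that is in view belongs to the job. Leave any brown or turquoise look-alike of the dust_cap alone.

How it is judged:
On the way, in this order (a step that is already met when the one before it is completed fails the run):
1. a finger has pressed the black power rocker over to on (value of joint power above 0.15 rad and contact force between the fingers and power_base above 0.5 N), for 0.05 s.
2. a finger has pressed the yellow lamp rocker over to on (value of joint lamp above 0.15 rad and contact force between the fingers and lamp_base above 0.5 N), for 0.05 s.
3. a finger has pressed the green button in (value of joint shutter above 0.004 m and contact force between the fingers and shutter_base above 0.5 N), for 0.05 s.
At the end, for the whole second after the job is handed in: both rockers are on (above 0.15 rad of 0.2), both buttons are up (under 1 mm), the three loose parts are at rest within 10 mm of where they stood (value of joint each of power, lamp above 0.15 rad and value of joint each of shutter, stop below 0.001 m and distance of each of spare_objective, specimen_0, dust_cap from where it was at the start of the episode below 0.01 m and linear speed of each of spare_objective, specimen_0, dust_cap below 0.02 m/s); the robot touches nothing.
It fails at once if the lamp rocker was tipped before the power was on (value of joint lamp above -0.05 rad and value of joint power below 0.1 rad).
It fails at once if the green button was pressed before power and lamp were both on (value of joint shutter above 0.002 m and value of joint any of lamp, power below 0.1 rad).
It fails at once if the red stop button was pressed or leaned on (value of joint stop above 0.001 m or contact force between stop_base and anything else above 1 N).
It fails at once if a loose part was moved or lifted (distance of any of spare_objective, specimen_0, dust_cap from where it was at the start of the episode above 0.015 m).
It also fails if it takes over 35 s, if anything falls off the work surface, if the arm or the gripper's body presses on something with over 40 N, if the wrist force passes 120 N, or if a joint passes its speed limit or range.

## Working session

There is one attempt and no reset: what is moved stays moved. The work goes in short steps, Python scripts to look and compute and a tool call to move; the robot and the scene stay as the last step left them, time stands still between calls to the robot, and variables do not carry over. Pictures are saved under pics/ and viewed, at most 10 in all, crops included, and the job is handed in when it is done.

Besides the shell and the picture viewer there is one more tool, called as name([rows], argument=value, ...), one row to a line, values as JSON. carry_out: Moves the arm, as the interface text tells. Its arguments: {"type":"object","properties":{"xyz":{"type":"array","items":{"type":"array","items":{"type":"number"}}},"spin":{"type":"array","items":{"type":"number"}},"hand":{"type":"number"},"grip_force":{"type":"number"}},"required":["xyz","spin"]}

```bash
mkdir -p pics; cat > h.py <<'E'
import numpy as np, cv2
from cell import sensors, grab_frame, get_calibration, arm
def world(cal,depth,u,v,z=None):
    K=np.array(cal["mtx"],float);k=cal["k1"]
    d=cv2.undistortPoints(np.array([[[u,v]]],float),K,np.array([k,0,0,0,0.]))[0,0]
    R=cv2.Rodrigues(np.array(cal["rvec"],float))[0];t=np.array(cal["tvec"],float).ravel()
    ray=R.T@np.array([d[0],d[1],1]);c=-R.T@t
    s=(z-c[2])/ray[2] if z is not None else depth
    return c+s*ray
E
python3 - <<'E'
from h import *
for n in("top","side"):
    p,d=grab_frame(n);cv2.imwrite(f"pics/{n}.png",p);np.save(n+"_d.npy",d)
s=sensors.read_state();print(s["time_s"],s["ee_pos"],s["tcp_rot"],s["force"],s["gripper_width"])
E
```

```text
0.1 [ 0.19197169 -0.5148937   0.20443732] [ 9.84127974e-01  1.77457454e-01 -7.87787895e-05 -9.88641362e-04] [ 0.13129873  0.71308395 -0.46291742] 0.9998474980253234
```

View pics/top.png

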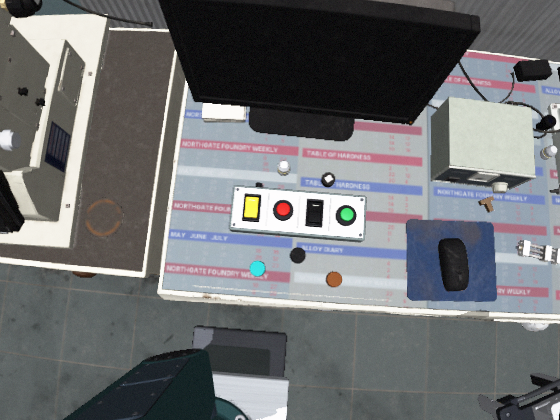

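View pics/side.png

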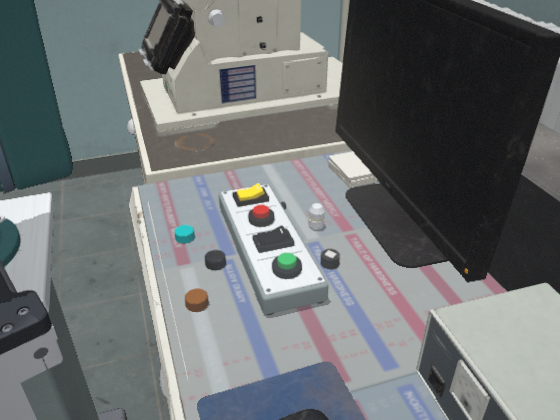

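The top view shows, left to right: yellow lamp rocker (251,207), red stop (284,210), black power rocker (315,212) and green shutter (346,214). The dust cap is the black one at (298,255). The turquoise (258,269) and brown (334,279) discs are look-alikes. I'll take enlarged crops and measure from both views.

```bash
python3 - <<'E'
from h import *
a=cv2.imread("pics/top.png")[175:250,220:375];b=cv2.imread("pics/side.png")[175:320,210:350]
a=cv2.resize(a,None,fx=5,fy=5,interpolation=cv2.INTER_CUBIC);cv2.imwrite("pics/c1.png",a)
cv2.imwrite("pics/c2.png",cv2.resize(b,None,fx=4,fy=4,interpolation=cv2.INTER_CUBIC))
d=np.load("top_d.npy");c=get_calibration("top")
for n,u,v in(("lamp",251,207),("stop",284,210),("power",315,212),("shut",346,214),("obj",284,168),("spec",328,180),("cap",298,255),("monEdge",320,115),("monTL",182,90),("monTR",445,130),("desk",270,240)):
    print(n,world(c,float(d[v,u]),u,v).round(4), d[v,u])
d=np.load("side_d.npy");c=get_calibration("side")
for n,u,v in(("lamp",250,193),("stop",262,212),("shut",287,261),("cap",215,259),("monBL",340,120),("monBC",470,270)):
    print("S",n,world(c,float(d[v,u]),u,v).round(4))
E
```

```text
lamp [ 0.4981 -0.0533  0.0539] 0.8519368
stop [ 0.4952 -0.1219  0.0636] 0.8406863
power [ 0.4979 -0.1865  0.0536] 0.8500379
shut [ 0.4973 -0.2501  0.0602] 0.84242827
obj [ 0.5907 -0.1157  0.0432] 0.8800897
spec [ 0.5782 -0.2143  0.0187] 0.8999358
cap [ 0.4094 -0.1592  0.0179] 0.8675894
monEdge [ 0.7324 -0.1894  0.0145] 0.9355784
monTL [ 0.8514  0.1812 -0.1451] 1.1219472
monTR [ 0.6874 -0.4494  0.0931] 0.8453448
desk [ 0.4383 -0.0973  0.0038] 0.88821495
S lamp [ 0.4978 -0.0589  0.0555]
S stop [ 0.4981 -0.1297  0.0614]
S shut [ 0.4955 -0.2604  0.0627]
S cap [ 0.4089 -0.169   0.0178]
S monBL [0.7238 0.078  0.1001]
S monBC [ 0.703  -0.3848  0.09  ]
```

View pics/c1.png

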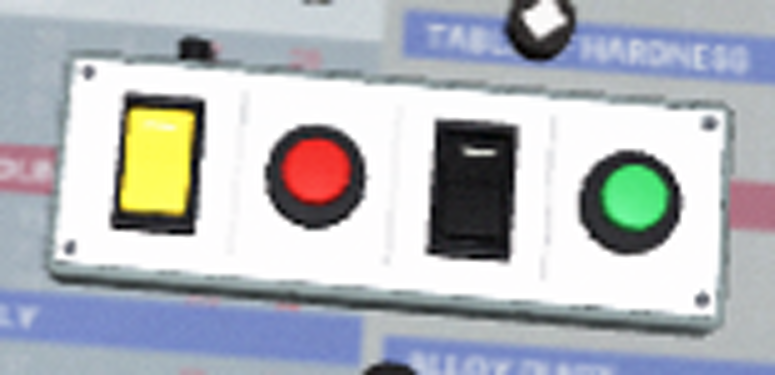

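View pics/c2.png

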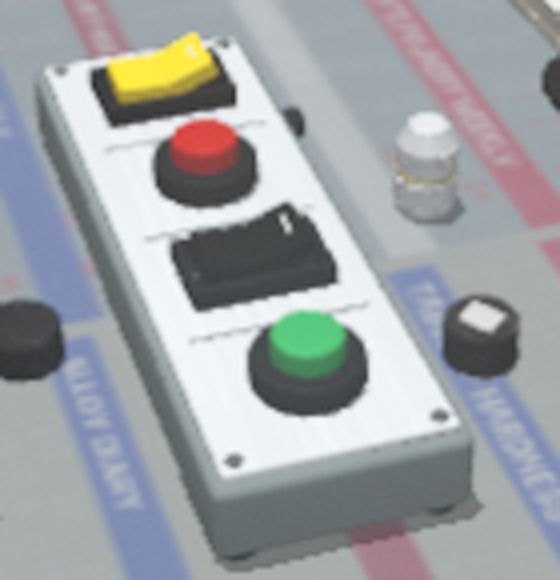

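```bash
cat > m.py <<'E'
from h import *
ct,cs=get_calibration("top"),get_calibration("side")
T=lambda x,y:((x+.5)/5-.5+220,(y+.5)/5-.5+175)
S=lambda x,y:((x+.5)/4-.5+210,(y+.5)/4-.5+175)
def P(c):
    return np.array(c["mtx"],float),c["k1"],np.hstack([cv2.Rodrigues(np.array(c["rvec"],float))[0],np.array(c["tvec"],float).reshape(3,1)])
def tri(a,b):
    q=[];M=[]
    for (c,p) in((ct,a),(cs,b)):
        K,k,m=P(c);q.append(cv2.undistortPoints(np.array([[p]],float),K,np.array([k,0,0,0,0.]))[0].T);M.append(m)
    X=cv2.triangulatePoints(M[0],M[1],q[0],q[1]);return (X[:3]/X[3]).ravel()
R={}
for n,a,b in(("sFL",(88,72),(224,44)),("sFR",(709,122),(440,415)),("sNL",(70,247),(62,70)),("sNR",(702,299),(234,460)),
 ("lampstroke",(160,126),(195,47)),("powstroke",(479,152),(287,220)),("green",(635,197),(307,330)),("red",(316,167),(205,140))):
    R[n]=tri(T(*a),S(*b));print(n,R[n].round(4), world(ct,0,*T(*a),.04 if n[0]=="s" else .0625).round(4), world(cs,0,*S(*b),.04 if n[0]=="s" else .0625).round(4))
C=sum(R[k] for k in("sFL","sFR","sNL","sNR"))/4
y=(R["sFL"]+R["sNL"]-R["sFR"]-R["sNR"])[:2];yaw=np.arctan2(-y[0],y[1])
print("C",C,"yaw",yaw,"deg",np.degrees(yaw))
ex=np.array([np.cos(yaw),np.sin(yaw)]);ey=np.array([-ex[1],ex[0]])
L={n:C[:2]+s*ey+o*ex for n,s,o in(("lamp",.099,.016),("stop",.033,0),("power",-.033,.016),("shutter",-.099,0))}
print(L)
s=sensors.read_state();from scipy.spatial.transform import Rotation as Ro
r=Ro.from_quat(s["tcp_rot"]);print(s["ee_pos"],r.as_matrix().round(3),"spin",np.degrees(np.arctan2(r.as_matrix()[1,0],r.as_matrix()[0,0])-yaw))
for n in L:print(n,"shift",(r.inv().apply(np.r_[L[n],.09]-s["ee_pos"])).round(4))
E
python3 m.py
```

```text
sFL [ 0.5376 -0.0195  0.0399] [ 0.5375 -0.0195  0.04  ] [ 0.5377 -0.0197  0.04  ]
sFR [ 0.536  -0.2852  0.0398] [ 0.5362 -0.2852  0.04  ] [ 0.5357 -0.2854  0.04  ]
sNL [ 0.462  -0.0193  0.041 ] [ 0.4618 -0.0191  0.04  ] [ 0.4627 -0.0177  0.04  ]
sNR [ 0.4599 -0.2848  0.0401] [ 0.4601 -0.2848  0.04  ] [ 0.4597 -0.2846  0.04  ]
lampstroke [ 0.513  -0.054   0.0626] [ 0.5116 -0.0538  0.0625] [ 0.5146 -0.0536  0.0625]
powstroke [ 0.5116 -0.1858  0.0618] [ 0.5108 -0.1857  0.0625] [ 0.5119 -0.1866  0.0625]
green [ 0.4974 -0.2511  0.0619] [ 0.497  -0.2509  0.0625] [ 0.4975 -0.2518  0.0625]
red [ 0.4997 -0.1192  0.0591] [ 0.4994 -0.1192  0.0625] [ 0.4979 -0.1241  0.0625]
C [ 0.4988797  -0.15218226  0.04018116] yaw -0.006902814639474376 deg -0.39550214560300073
{'lamp': array([ 0.51556269, -0.05329506]), 'stop': array([ 0.49910749, -0.11918304]), 'power': array([ 0.51465152, -0.18529191]), 'shutter': array([ 0.49819632, -0.2511799 ])}
[ 0.19197169 -0.5148937   0.20443732] [[ 0.937  0.349 -0.001]
 [ 0.349 -0.937  0.002]
 [ 0.    -0.002 -1.   ]] spin 20.838898430780326
lamp shift [ 0.4644 -0.3193  0.1152]
stop shift [ 0.426  -0.2633  0.115 ]
power shift [ 0.4175 -0.1959  0.1149]
shutter shift [ 0.379  -0.1399  0.1148]
```

carry_out([
  [0.025, -0.012, 0],
  [0.06, -0.028, 0],
  [0.1, -0.047, 0],
  [0.14, -0.066, 0],
  [0.18, -0.085, 0],
  [0.22, -0.104, 0],
  [0.26, -0.123, 0],
  [0.3, -0.142, 0.01],
  [0.34, -0.16, 0.03],
  [0.375, -0.177, 0.05],
  [0.4, -0.188, 0.07],
  [0.417, -0.196, 0.08],
], spin=[2, 4, 6, 8, 10, 12, 14, 16, 18, 20, 20.8, 20.8], hand=0, grip_force=10)

```text
time_s: 1.1
ee_pos: [0.5152, -0.1839, 0.124]
tcp_rot: [1.0, -0.003, -0.0, -0.0]
force: [0.8, -0.6, 0.5]
gripper_width: 0.185
gripper_force: 0.0
```

```bash
python3 m.py|tail -9; python3 - <<'E'
from h import *
for n in("wrist",):
    p,d=grab_frame(n);cv2.imwrite(f"pics/{n}1.png",p)
s=sensors.read_state();print(s["time_s"],s["ee_pos"],s["force"],s["gripper_width"],s["qpos"])
E
```

```text
C [ 0.4988797  -0.15218226  0.04018116] yaw -0.006902814639474376 deg -0.39550214560300073
{'lamp': array([ 0.51556269, -0.05329506]), 'stop': array([ 0.49910749, -0.11918304]), 'power': array([ 0.51465152, -0.18529191]), 'shutter': array([ 0.49819632, -0.2511799 ])}
[ 0.51520231 -0.18392507  0.12398352] [[ 1.    -0.006 -0.001]
 [-0.006 -1.     0.   ]
 [-0.001 -0.    -1.   ]] spin 0.06655869406568404
lamp shift [-0.0004 -0.1306  0.034 ]
stop shift [-0.0164 -0.0646  0.034 ]
power shift [-0.0005  0.0014  0.034 ]
shutter shift [-0.0166  0.0674  0.034 ]
1.15 [ 0.5163163  -0.17853482  0.11911102] [ 1.09513219  2.77492921 -1.40575158] 0.1443591471675784 [-0.44015888  0.11721609  1.51013086  0.00535707  1.52179073  1.13119406]
```

View pics/wrist1.png

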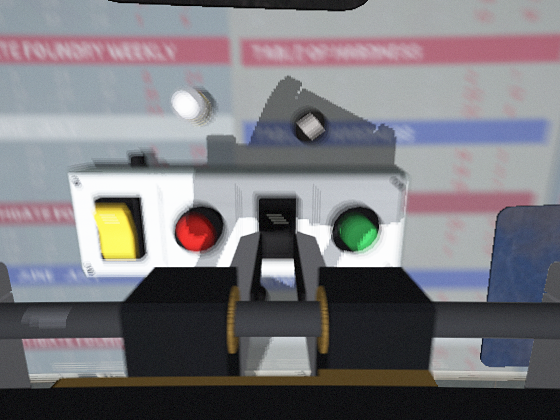

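The wrist view shows the fingers, still closing, over the black rocker's stroke (278,215), with red at (199,230) and green at (356,230). The arm is still settling, so I'll hold and then read the offsets.

carry_out([
  [0, 0, 0],
  [0, 0, 0],
  [0, 0, 0],
  [0, 0, 0],
  [0, 0, 0],
], spin=[0, 0, 0, 0, 0])

```text
time_s: 1.57
ee_pos: [0.5143, -0.1876, 0.1268]
tcp_rot: [1.0, -0.004, 0.001, 0.001]
force: [-0.6, -0.6, -0.2]
gripper_width: 0.006
gripper_force: 0.0
```

```bash
python3 m.py|tail -7; python3 -c "
from h import *
s=sensors.read_state();print(s['force'],s['gripper_width'])"
```

```text
[ 0.51425582 -0.18756031  0.12682796] [[ 1.    -0.008  0.002]
 [-0.008 -1.    -0.001]
 [ 0.002  0.001 -1.   ]] spin -0.08329624209117543
lamp shift [ 1.000e-04 -1.343e-01  3.670e-02]
stop shift [-0.0158 -0.0683  0.0367]
power shift [ 0.0003 -0.0023  0.0368]
shutter shift [-0.0156  0.0637  0.0369]
[-0.56587242 -0.61122423 -0.15040924] 0.006012489558784119
```

carry_out([
  [0, -0.001, 0.015],
  [0, -0.002, 0.03],
  [0, -0.002, 0.045],
  [0, -0.002, 0.055],
  [0, -0.002, 0.058],
  [0, -0.002, 0.062],
  [0, -0.002, 0.066],
  [0, -0.002, 0.069],
  [0, -0.002, 0.071],
  [0, -0.002, 0.072],
  [0, -0.002, 0.072],
], spin=[0, 0, 0, 0, 0, 0, 0, 0, 0, 0, 0])

```text
time_s: 2.48
ee_pos: [0.5158, -0.1846, 0.0551]
tcp_rot: [1.0, -0.003, 0.002, 0.001]
force: [1.7, -0.3, 5.0]
gripper_width: 0.003
gripper_force: 2.3
```

carry_out([
  [0, 0, 0.001],
  [0, 0, 0.002],
  [0, 0, 0.003],
  [0, 0, 0.003],
  [0, 0, 0.003],
], spin=[0, 0, 0, 0, 0])

```text
time_s: 2.9
ee_pos: [0.5159, -0.1847, 0.0549]
tcp_rot: [1.0, -0.003, 0.002, 0.001]
force: [-2.6, 1.2, 15.2]
gripper_width: 0.006
gripper_force: 7.9
```

carry_out([
  [0, 0, -0.015],
  [0, 0, -0.04],
  [0, -0.01, -0.05],
  [0, -0.04, -0.05],
  [0, -0.075, -0.05],
  [0, -0.105, -0.05],
  [0, -0.125, -0.05],
  [0, -0.131, -0.05],
  [0, -0.131, -0.05],
  [0, -0.131, -0.05],
  [0, -0.131, -0.05],
], spin=[0, 0, 0, 0, 0, 0, 0, 0, 0, 0, 0])

```text
time_s: 3.82
ee_pos: [0.5151, -0.0541, 0.1002]
tcp_rot: [1.0, -0.004, -0.0, 0.0]
force: [0.6, -0.2, 0.3]
gripper_width: 0.005
gripper_force: 0.0
```

```bash
python3 m.py|tail -7; python3 - <<'E'
from h import *
p,d=grab_frame("side");cv2.imwrite("pics/s2.png",cv2.resize(p[140:320,190:350],None,fx=3.3,fy=3.3,interpolation=cv2.INTER_CUBIC))
E
```

```text
[ 0.51507405 -0.05405827  0.10021408] [[ 1.    -0.007 -0.001]
 [-0.007 -1.    -0.001]
 [-0.001  0.001 -1.   ]] spin -0.019677848473030824
lamp shift [ 0.0005 -0.0008  0.0102]
stop shift [-0.0155  0.0652  0.0103]
power shift [0.0005 0.1312 0.0103]
shutter shift [-0.0154  0.1972  0.0104]
```

View pics/s2.png

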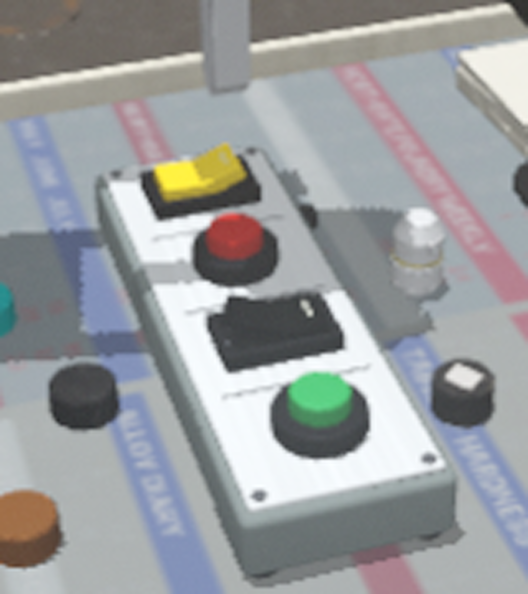

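The power rocker is now on: its far end, with the stroke at (306,310), lies level and its near end is raised. The closed fingers (227,60) stand above the yellow rocker's raised end (220,160). Next I press the lamp.

carry_out([
  [0, -0.001, 0.01],
  [0, -0.001, 0.022],
  [0, -0.001, 0.03],
  [0, -0.001, 0.034],
  [0, -0.001, 0.038],
  [0, -0.001, 0.042],
  [0, -0.001, 0.045],
  [0, -0.001, 0.047],
  [0, -0.001, 0.049],
  [0, -0.001, 0.05],
  [0, -0.001, 0.05],
  [0, -0.001, 0.05],
], spin=[0, 0, 0, 0, 0, 0, 0, 0, 0, 0, 0, 0])

```text
time_s: 4.87
ee_pos: [0.5167, -0.0523, 0.0549]
tcp_rot: [1.0, -0.003, 0.002, 0.001]
force: [-4.8, 1.9, 17.1]
gripper_width: 0.004
gripper_force: 8.3
```

carry_out([
  [0, 0, -0.015],
  [0, 0, -0.04],
  [0, 0.01, -0.05],
  [-0.004, 0.04, -0.05],
  [-0.008, 0.075, -0.05],
  [-0.012, 0.11, -0.05],
  [-0.015, 0.145, -0.05],
  [-0.018, 0.175, -0.05],
  [-0.018, 0.193, -0.05],
  [-0.018, 0.198, -0.05],
  [-0.018, 0.198, -0.05],
  [-0.018, 0.198, -0.05],
], spin=[0, 0, 0, 0, 0, 0, 0, 0, 0, 0, 0, 0])

```text
time_s: 5.87
ee_pos: [0.4957, -0.2495, 0.1]
tcp_rot: [1.0, -0.003, -0.0, -0.001]
force: [0.3, -0.1, -0.1]
gripper_width: 0.004
gripper_force: 0.0
```

```bash
python3 m.py|tail -7; python3 - <<'E'
from h import *
p,d=grab_frame("side");cv2.imwrite("pics/s3.png",cv2.resize(p[140:320,190:350],None,fx=3.3,fy=3.3,interpolation=cv2.INTER_CUBIC))
E
```

```text
[ 0.49573369 -0.24951117  0.10001833] [[ 1.    -0.006 -0.001]
 [-0.006 -1.     0.001]
 [-0.001 -0.001 -1.   ]] spin 0.024372453287443592
lamp shift [ 0.0186 -0.1963  0.0102]
stop shift [ 0.0025 -0.1303  0.0102]
power shift [ 0.0185 -0.0643  0.0101]
shutter shift [0.0025 0.0017 0.01  ]
```

View pics/s3.png

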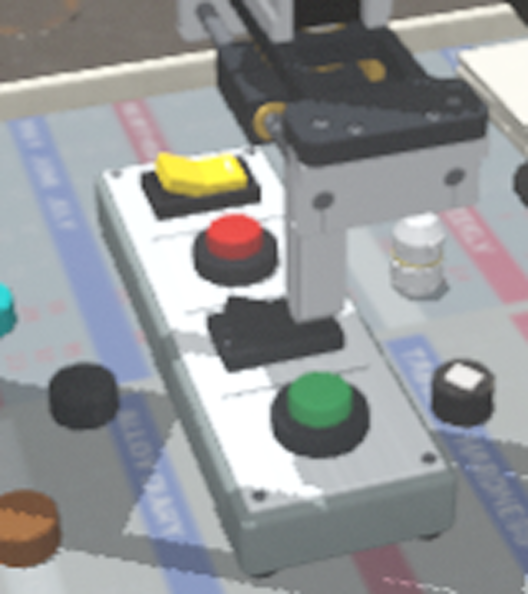

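The lamp rocker is on too: its far half at (220,170) lies level. The loose parts haven't moved, and the fingers are above the green button (320,400). I press it to a TCP height of about 0.054 m.

carry_out([
  [0.002, 0.001, 0.01],
  [0.002, 0.002, 0.022],
  [0.002, 0.002, 0.03],
  [0.002, 0.002, 0.035],
  [0.002, 0.002, 0.039],
  [0.002, 0.002, 0.042],
  [0.002, 0.002, 0.045],
  [0.002, 0.002, 0.046],
  [0.002, 0.002, 0.047],
  [0.002, 0.002, 0.047],
  [0.002, 0.002, 0.047],
], spin=[0, 0, 0, 0, 0, 0, 0, 0, 0, 0, 0])

```text
time_s: 6.83
ee_pos: [0.4978, -0.2514, 0.0561]
tcp_rot: [1.0, -0.003, -0.0, -0.0]
force: [-5.6, 4.4, 11.4]
gripper_width: 0.001
gripper_force: 5.9
```

Fully in: the force is above 5 N and the tip has gone down about 6 mm. Now I lift clear.

carry_out([
  [0, 0, -0.015],
  [0, 0, -0.04],
  [0, 0, -0.07],
  [0, 0, -0.1],
  [0, 0, -0.12],
  [0, 0, -0.12],
  [0, 0, -0.12],
  [0, 0, -0.12],
  [0, 0, -0.12],
], spin=[0, 0, 0, 0, 0, 0, 0, 0, 0])

```text
time_s: 7.58
ee_pos: [0.4971, -0.2515, 0.1711]
tcp_rot: [1.0, -0.003, -0.002, -0.001]
force: [0.4, 0.2, -0.9]
gripper_width: 0.007
gripper_force: 0.0
```

```bash
python3 - <<'E'
from h import *
p,d=grab_frame("side");cv2.imwrite("pics/s4.png",cv2.resize(p[140:320,190:350],None,fx=3.3,fy=3.3,interpolation=cv2.INTER_CUBIC))
E
```

```text
(no output)
```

View pics/s4.png

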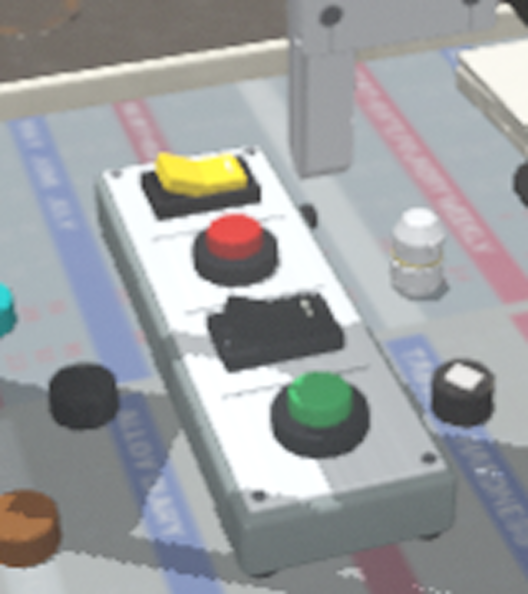

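Both rockers are on (stroke ends (306,310) and (225,170) level). The green button (320,400) is back up, red (236,235) is up, and the loose parts haven't moved.

```bash
python3 -c "
from cell import arm
print(arm.sign_off())"
```

```text
the job is handed in; nothing more can be done
None
```

The job is handed in at about 7.6 s of robot time: power and then lamp were tipped to on, green was pressed fully in and came back up, and in the last picture red and the loose parts were undisturbed; the sign-off returned no verdict.

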